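# Find the through-bored vial adapter with the plug gauge

### The arm

A 7-joint arm with a two-finger parallel gripper is mounted at the origin on the work surface. World frame = base frame: x ahead of the robot, y to its left, z up, the work surface at z = 0. Lengths are in m, angles in rad, forces in N, time in s.
With the tool pointing down it reaches from about 0.4 to 0.85 m from the base axis. Payload 10.4 kg.
Tool frame: the origin (TCP) lies between the finger pads; the fingertips stand 11 mm ahead of it and the grasp point (between the pads) lies 8 mm behind it (r.tcp_to_tips is the distance from the TCP to the fingertips, in m); z points along the fingers, y is the line along which they close (so a half turn about z gives the same grasp; the last joint's range is limited). The gripper opens to 87 mm and grips with 3 to 60 N. Pads are 19 mm wide; open, the fingers measure 117 mm over their backs; the gripper's body (75 mm by 190 mm) begins 51 mm behind the grasp point.
Start: joints at [-1.161, 0.332, -0.065, 1.46, 0.022, 1.35, -0.088], TCP at [0.262, 0.567, 0.234] pointing down, gripper open.
Joint ranges: [-2.6, 2.6], [-0.5, 2.12], [-1.47, 1.34], [0.16, 2.42], [-1.27, 4.41], [0.06, 2.06], [-2.6, 2.6]. Speed limits (rad/s): [2.22, 2.22, 2.79, 2.79, 3.14, 3.14, 3.14].

### API

Orientations are given as a unit quaternion [x, y, z, w].
In Python, from bench import r gives the robot as it stands. The module is installed in compiled form; this text tells all that it offers.
- The arm moves only by the shell command python3 -m crank 'ROWS' [FORCE]. ROWS is JSON, a list of rows, each an object of numbers: "claw": the closure, from -1 (fully open) to 1 (shut); "dx", "dy", "dz": the shift along the tool's x, y, z each as a share of 3 cm, from -1 to 1; "ax", "ay", "az": the turn, a rotation vector about the tool's x, y, z each as a share of 6 degrees, from -1 to 1. A call has 1 to 8 rows; each row shifts and turns the commanded pose from where the row before left it, along the tool's axes as they then stand; what a row does not reach is not made up. A row lasts 1/12 s, in which the tool goes at most 41.7 mm and 7.16 degrees, less where a joint would pass 70% of its speed; a pose out of reach is approached as far as the arm can. A call with a number of a shift or a turn outside -1 to 1 is refused whole. A call with a gripper value outside its range is refused whole. The fingers move at their own pace and stop on an object; FORCE is the grip in N (left out, the last holds). Time passes only in rows, so rows that do not move let the fingers close. It gives the time, the measured TCP pose, the force, the opening and the grip force at its end, in the units of the state.
- r.read_state(): the state, without advancing time (a new reading comes with each control period).
- r.camera(name): name is "scene" or "top" or "wrist"; returns a dict with "color" (480x640x3 uint8, red, green, blue), "mtx" (3x3 intrinsics, pixels), "R" (3x3) and "t" (3): a world point X has camera coordinates R X + t; the wrist camera has in their place "hand_eye" (4x4, takes a point from camera to tool coordinates, whose origin is the TCP and whose axes are the flange's). Camera axes: x right, y down, z forward; pixel columns grow to the right and rows downward; lengths in m; the calibration is good to about 2 mm. The wrist camera is an equidistant fisheye: a pixel r from the principal point sees the ray r / f radians off the axis. A picture is of the moment at which its call begins: read the wrist's pose just before it. There is no depth.
- r.close_job(): hands the job in; it is judged then, once.
The state is a dict: "time": time; "joint_positions": joint angles; "joint_vel": joint speeds; "joint_torque": joint torques, N m; "ee_pos": TCP position; "eef_rot": TCP orientation; "ft_force": force on the tool from outside, world axes, zero at the start; "torque": the same for the moment, N m; "width": finger opening in m; "grip_force": force on a finger pad.
Only numpy, scipy, OpenCV 4.12 (cv2) and the standard library are available. Lean on these libraries where they do the work, as an engineer would, in place of code of your own. Each camera call takes 0.05 s, during which the arm holds its last target. There are 200 camera calls.

### The job

Three vial adapters by the spectrophotometer look alike, but only one is bored right through. Take the plug gauge by its handle out of its white stand, try it in the bores until you find the one it enters all the way, and leave it standing there, fully home with its collar flat on the adapter and let go. Leave the adapters standing where they are.

Things in the scene. Friction and masses are not known exactly. Their poses are not given: they have to be found in the camera images.
- gauge_handle (a point): centre of the upright handle (24 mm across, 66 long) of the loose steel plug gauge, z up; 180 g, round, 110 mm tall. Below the handle: collar 48 across, 6 thick, its underside 39 mm below this point; then the pin, 14 across, 38 long, foot tapered, 77 mm below this point. It starts upright in its stand, a fixed white tube 56 across, 45 high, on an 84 mm disc; lift it 45 mm or more to clear
- bore_a (a point): centre of the bore's mouth on top of one of three look-alike loose square aluminium vial adapters, 66 x 66 x 45 mm high, 360 g, on the bench; z up. Round upright bore, 30 mm wide, chamfered. Just one of the three is bored right through; the other two are blind, 18 mm deep, with a black cushion on a flat floor. Which of them stands where changes each time
- bore_b (a point): the same point on another of the three look-alike adapters (see bore_a). Fully home in the through bore, the gauge's handle centre is 39 mm above the bore's mouth, its collar flat on the adapter
- bore_c (a point): the same point on another of the three look-alike adapters (see bore_a). In a blind bore the pin stops on the floor: the gauge's handle centre is then 59 mm above the mouth, its collar 20 mm off the adapter

How it is judged:
By the outcome, as a careful person would: the job done as asked, in the order asked, and still so for the second after the job is handed in, with the robot touching nothing.
It also fails if it takes over 54 s, if anything falls off the work surface, if the arm or the gripper's body presses on something with over 40 N, if the wrist force passes 120 N, or if a joint passes its speed limit or range.

## Working session

There is one attempt and no reset: what is moved stays moved. The work goes in short steps, Python scripts to look and compute and a shell command to move; the robot and the scene stay as the last step left them, time stands still between calls to the robot, and variables do not carry over. Pictures are saved under pics/ and viewed, at most 10 in all, crops included, and the job is handed in when it is done.

```bash
mkdir -p pics
python3 - <<'E'
from bench import r
import cv2,numpy as np,pickle
s=r.read_state();print({k:np.round(v,3) for k,v in s.items()}, r.tcp_to_tips)
ims={}
for n in("scene","top","wrist"):
    c=r.camera(n);ims[n]=c
    cv2.imwrite(f"pics/{n}0.png",c["color"][...,::-1])
pickle.dump((s,ims),open("c0.pkl","wb"))
for n in("scene","top"):print(n,ims[n]["mtx"],ims[n]["R"],ims[n]["t"])
print(ims["wrist"]["hand_eye"],ims["wrist"]["mtx"])
E
```

```text
{'time': np.float64(0.0), 'joint_positions': array([-1.161,  0.333, -0.065,  1.461,  0.022,  1.35 , -0.088]), 'joint_vel': array([ 0.001, -0.001,  0.001, -0.   , -0.001,  0.001,  0.   ]), 'joint_torque': array([ 0.0000e+00, -6.2327e+01,  2.5000e-02, -3.8989e+01, -6.1000e-02,
        4.0000e-02,  0.0000e+00]), 'ee_pos': array([0.262, 0.567, 0.233]), 'eef_rot': array([ 0.215,  0.977, -0.001, -0.   ]), 'ft_force': array([-0.184,  0.873, -0.64 ]), 'torque': array([ 0.02 , -0.075,  0.025]), 'grip_force': np.float64(0.0), 'width': np.float64(0.087)} 0.011
scene [[488.6854853    0.         317.75513241]
 [  0.         488.6854853  243.12491225]
 [  0.           0.           1.        ]] [[ 0.54283489  0.83979401 -0.00873469]
 [ 0.41748475 -0.27885337 -0.86483945]
 [-0.72872269  0.46581843 -0.50197253]] [-0.30296285 -0.12061663  1.32545129]
top [[444.07268102   0.         313.96647776]
 [  0.         444.07268102 243.04955814]
 [  0.           0.           1.        ]] [[ 0.02703536 -0.99960424  0.00777533]
 [-0.98120136 -0.02802286 -0.19094136]
 [ 0.19108368 -0.00246699 -0.98157065]] [0.00739995 0.52360121 0.7584328 ]
[[-4.13565320e-04 -9.61677055e-01 -2.74184375e-01  7.43824703e-02]
 [ 9.99999882e-01 -3.27690818e-04 -3.59001236e-04 -6.54556257e-04]
 [ 2.55395548e-04 -2.74184492e-01  9.61677076e-01 -1.51613103e-01]
 [ 0.00000000e+00  0.00000000e+00  0.00000000e+00  1.00000000e+00]] [[371.64829954   0.         315.58126086]
 [  0.         371.64829954 243.44240133]
 [  0.           0.           1.        ]]
```

View pics/top0.png

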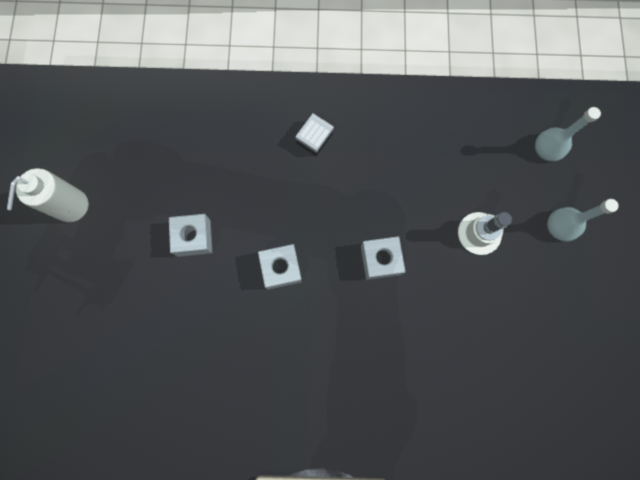

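View pics/scene0.png

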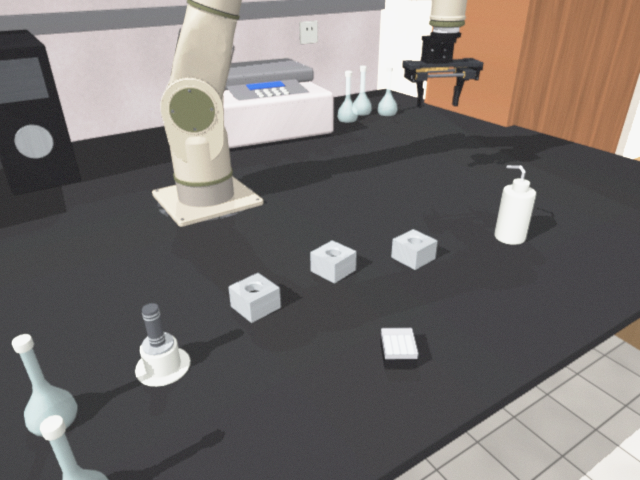

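Run:
```python
import pickle,cv2,numpy as np
s,ims=pickle.load(open("c0.pkl","rb"))
t=ims["top"]["color"][...,::-1];sc=ims["scene"]["color"][...,::-1]
cr=[t[205:265,160:220],t[237:297,250:310],t[227:287,354:414],t[203:263,455:515],sc[215:275,384:444],sc[230:290,303:363],sc[265:325,225:285],sc[300:390,120:210]]
cr=[np.clip(cv2.resize(c,(195,195),interpolation=cv2.INTER_CUBIC).astype(float)*1.0,0,255).astype(np.uint8) for c in cr]
cv2.imwrite("pics/crops.png",np.vstack([np.hstack(cr[:4]),np.hstack(cr[4:])]))
```

```text
(no output)
```

View pics/crops.png

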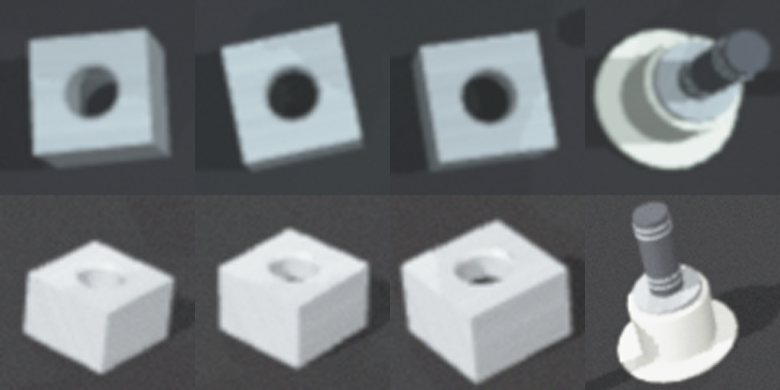

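View pics/wrist0.png

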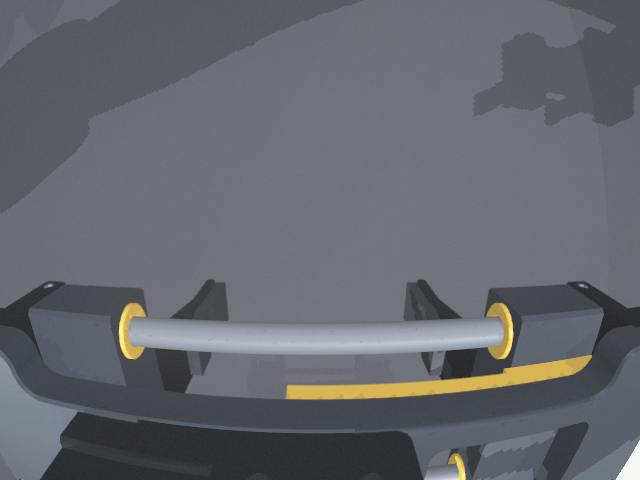

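```bash
cat > h.py <<'E'
import numpy as np,cv2
def ray(c,u,v):
    R=c["R"];C=-R.T@c["t"];d=R.T@np.linalg.inv(c["mtx"])@[u,v,1];return C,d/np.linalg.norm(d)
def plane(c,u,v,z):
    C,d=ray(c,u,v);return C+d*(z-C[2])/d[2]
def tri(c1,p1,c2,p2):
    C1,d1=ray(c1,*p1);C2,d2=ray(c2,*p2)
    a=np.linalg.lstsq(np.c_[d1,-d2],C2-C1,rcond=None)[0];P,Q=C1+a[0]*d1,C2+a[1]*d2
    return (P+Q)/2,np.linalg.norm(P-Q)
def proj(c,X):
    p=c["mtx"]@(c["R"]@X+c["t"]);return p[:2]/p[2]
E
python3 - <<'E'
import pickle
from h import *
s,ims=pickle.load(open("c0.pkl","rb"));T,S=ims["top"],ims["scene"]
def hole(c,x,y,w=30,th=0.85):
    g=cv2.cvtColor(c["color"],cv2.COLOR_RGB2GRAY)[y-w:y+w,x-w:x+w]
    g=cv2.resize(g,None,fx=4,fy=4,interpolation=cv2.INTER_CUBIC)
    face=np.percentile(g[60:180,60:180],80)
    m=(g<th*face).astype(np.uint8)
    cs,_=cv2.findContours(m,cv2.RETR_LIST,cv2.CHAIN_APPROX_NONE)
    cs=[k for k in cs if 200<cv2.contourArea(k)<6000 and np.linalg.norm(k.mean((0,1))-120)<45]
    k=max(cs,key=cv2.contourArea);e=cv2.fitEllipse(cv2.convexHull(k))
    q=(np.array(e[0])+.5)/4-.5+[x-w,y-w]
    return q,np.array(e[1])/4
for n,(tp) in {"L":(189,234),"M":(280,266),"R":(384,257)}.items():
    q,ax=hole(T,*tp);P=plane(T,*q,.045);C,d=ray(T,*q);C2,d2=ray(S,*proj(S,P))
    print(n,q.round(2),ax.round(1),P.round(4),"diam px expected",444*.03/np.linalg.norm(P-C),
      "shift of floor px 18/45mm",(proj(T,P-[0,0,.018])-proj(T,P)).round(1),(proj(T,P-[0,0,.045])-proj(T,P)).round(1),"scene px",proj(S,P).round(1),"scene wall depth",.03*abs(d2[2])/np.hypot(*d2[:2]))
P,e=tri(T,(504.8,219.3),S,(150.9,309.2));print("gauge top",P,e,plane(T,504.8,219.3,.117),plane(S,150.9,309.2,.117))
g=cv2.cvtColor(T["color"],cv2.COLOR_RGB2HSV)[195:270,445:520]
m=((g[...,2]>215)&(g[...,1]<25)).astype(np.uint8);cs,_=cv2.findContours(m,0,1);k=max(cs,key=cv2.contourArea);e=cv2.fitEllipse(cv2.convexHull(k));print("disc",e,plane(T,e[0][0]+445,e[0][1]+195,.003))
E
```

```text
L [187.98 232.6 ] [17.1 18.3] [0.5372 0.254  0.045 ] diam px expected 15.694267051656944 shift of floor px 18/45mm [2.6 2.1] [6.3 5. ] scene px [413.4 240.2] scene wall depth 0.01683069707634726
M [279.59 265.28] [17.6 18.3] [0.4814 0.0832 0.045 ] diam px expected 16.45544601872309 shift of floor px 18/45mm [0.7 1.4] [1.6 3.3] scene px [331.5 252.1] scene wall depth 0.01815971144925265
R [383.93 256.31] [17.8 18.2] [ 0.5032 -0.1064  0.045 ] diam px expected 16.2232428171369 shift of floor px 18/45mm [-1.6  1.6] [-3.8  3.8] scene px [251.9 287.4] scene wall depth 0.020897408602723475
gauge top [ 0.56162007 -0.29731976  0.11538962] 0.005825099248064859 [ 0.5603762  -0.29956463  0.117     ] [ 0.56612041 -0.29531411  0.117     ]
disc ((36.52204132080078, 38.834434509277344), (38.7373046875, 40.257781982421875), 27.011058807373047) [ 0.55996686 -0.30327057  0.003     ]
```

The top view shows the three bores at (188,233), (280,265) and (384,256), and the gauge handle's top at (505,219). The left bore shows far more inner wall than an 18 mm floor would allow, so it is probably the through one. The wrist view shows only bare bench so far. I'm now moving over the gauge.

```bash
R='{"dx":-0.96,"dy":-1}'
python3 -m crank '[{"dx":-0.96,"dy":-1,"claw":-1},{"dx":-0.96,"dy":-1,"claw":-1},{"dx":-0.96,"dy":-1,"claw":-1},{"dx":-0.96,"dy":-1,"claw":-1},{"dx":-0.96,"dy":-1,"claw":-1},{"dx":-0.96,"dy":-1,"claw":-1},{"dx":-0.96,"dy":-1,"claw":-1},{"dx":-0.96,"dy":-1,"claw":-1}]' 30
python3 -m crank '[{"dx":-0.96,"dy":-1,"claw":-1},{"dx":-0.96,"dy":-1,"claw":-1},{"dx":-0.96,"dy":-1,"claw":-1},{"dx":-0.96,"dy":-1,"claw":-1},{"dx":-0.96,"dy":-1,"claw":-1},{"dx":-0.96,"dy":-1,"claw":-1},{"dx":-0.96,"dy":-1,"claw":-1},{"dx":-0.96,"dy":-1,"claw":-1}]'
python3 -m crank '[{"dx":-0.96,"dy":-1,"claw":-1},{"dx":-0.96,"dy":-1,"claw":-1},{"dx":-0.96,"dy":-1,"claw":-1},{"dx":-0.96,"dy":-1,"claw":-1},{"dx":-0.96,"dy":-1,"claw":-1},{"dx":-0.96,"dy":-1,"claw":-1},{"claw":-1},{"claw":-1}]'
python3 - <<'E'
from bench import r
import cv2,pickle,numpy as np
s=r.read_state();c=r.camera("wrist");pickle.dump((s,c),open("c1.pkl","wb"))
print(s["joint_positions"].round(2),s["ee_pos"],s["eef_rot"])
cv2.imwrite("pics/w1.png",c["color"][...,::-1])
E
```

```text
[-1.16  0.33 -0.06  1.46  0.02  1.35 -0.09] [0.26200826 0.56712512 0.23295692] [ 2.14710099e-01  9.76677681e-01 -5.20611275e-04 -1.02759792e-04]invalid input at $[0]: expected keys claw, dx, dy, dz, ax, ay, az
invalid input at $[0]: expected keys claw, dx, dy, dz, ax, ay, az
invalid input at $[0]: expected keys claw, dx, dy, dz, ax, ay, az
```

View pics/w1.png

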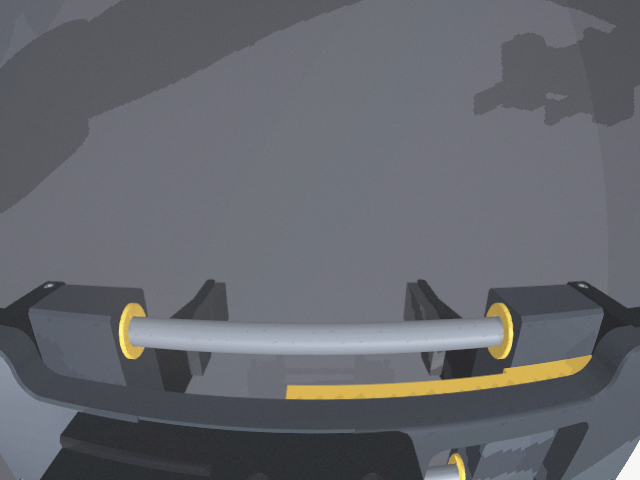

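The view hasn't changed: the call was refused because every row needs all the keys. I'll retype the rows in full.

```bash
python3 -m crank '[{"claw":-1,"dx":-0.96,"dy":-1,"dz":0,"ax":0,"ay":0,"az":0},{"claw":-1,"dx":-0.96,"dy":-1,"dz":0,"ax":0,"ay":0,"az":0},{"claw":-1,"dx":-0.96,"dy":-1,"dz":0,"ax":0,"ay":0,"az":0},{"claw":-1,"dx":-0.96,"dy":-1,"dz":0,"ax":0,"ay":0,"az":0},{"claw":-1,"dx":-0.96,"dy":-1,"dz":0,"ax":0,"ay":0,"az":0},{"claw":-1,"dx":-0.96,"dy":-1,"dz":0,"ax":0,"ay":0,"az":0},{"claw":-1,"dx":-0.96,"dy":-1,"dz":0,"ax":0,"ay":0,"az":0},{"claw":-1,"dx":-0.96,"dy":-1,"dz":0,"ax":0,"ay":0,"az":0}]' 30
```

```text
time: 0.87
ee_pos: [0.3708, 0.2508, 0.2336]
eef_rot: [0.215, 0.977, 0.0, -0.0]
ft_force: [1.1, 0.0, 0.5]
width: 0.0869
grip_force: 0.0
```

```bash
python3 -m crank '[{"claw":-1,"dx":-0.96,"dy":-1,"dz":0,"ax":0,"ay":0,"az":0},{"claw":-1,"dx":-0.96,"dy":-1,"dz":0,"ax":0,"ay":0,"az":0},{"claw":-1,"dx":-0.96,"dy":-1,"dz":0,"ax":0,"ay":0,"az":0},{"claw":-1,"dx":-0.96,"dy":-1,"dz":0,"ax":0,"ay":0,"az":0},{"claw":-1,"dx":-0.96,"dy":-1,"dz":0,"ax":0,"ay":0,"az":0},{"claw":-1,"dx":-0.96,"dy":-1,"dz":0,"ax":0,"ay":0,"az":0},{"claw":-1,"dx":-0.96,"dy":-1,"dz":0,"ax":0,"ay":0,"az":0},{"claw":-1,"dx":-0.96,"dy":-1,"dz":0,"ax":0,"ay":0,"az":0}]' | head -2
python3 -m crank '[{"claw":-1,"dx":-0.96,"dy":-1,"dz":0,"ax":0,"ay":0,"az":0},{"claw":-1,"dx":-0.96,"dy":-1,"dz":0,"ax":0,"ay":0,"az":0},{"claw":-1,"dx":-0.96,"dy":-1,"dz":0,"ax":0,"ay":0,"az":0},{"claw":-1,"dx":-0.96,"dy":-1,"dz":0,"ax":0,"ay":0,"az":0},{"claw":-1,"dx":-0.96,"dy":-1,"dz":0,"ax":0,"ay":0,"az":0},{"claw":-1,"dx":-0.96,"dy":-1,"dz":0,"ax":0,"ay":0,"az":0},{"claw":-1,"dx":0,"dy":0,"dz":0,"ax":0,"ay":0,"az":0},{"claw":-1,"dx":0,"dy":0,"dz":0,"ax":0,"ay":0,"az":0}]'
python3 - <<'E'
from bench import r
import cv2,pickle,numpy as np
s=r.read_state();c=r.camera("wrist");pickle.dump((s,c),open("c1.pkl","wb"))
print(s["joint_positions"].round(2),s["ee_pos"],s["eef_rot"])
cv2.imwrite("pics/w2.png",c["color"][...,::-1])
E
```

```text
time: 1.53
ee_pos: [0.4793, -0.0637, 0.2338]
time: 2.2
ee_pos: [0.5595, -0.3004, 0.2322]
eef_rot: [0.217, 0.976, -0.001, -0.001]
ft_force: [-0.1, 1.0, -0.5]
width: 0.0874
grip_force: 0.0
[-0.12  0.42  0.73  1.47 -0.28  1.36  1.76] [ 0.55953964 -0.30039179  0.23218223] [ 0.21687402  0.97619828 -0.00102263 -0.00123519]
```

View pics/w2.png

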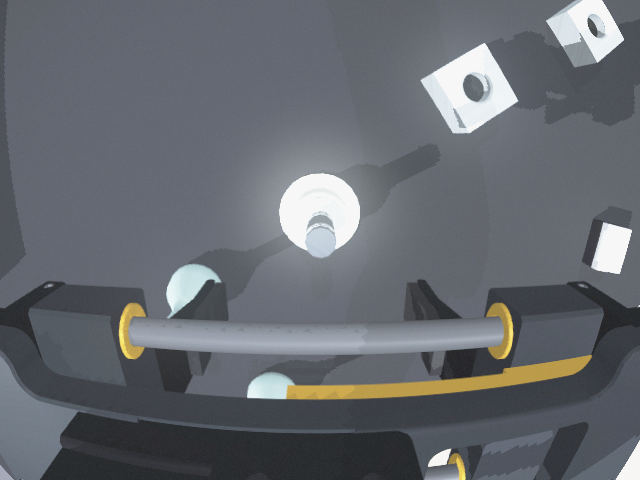

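The wrist view shows the gauge's handle top at (320,243), its stand disc at (319,212) and flasks at lower left. I'm casting rays for the gauge, and locating the flasks to check clearance.

```bash
cat >> h.py <<'E'
from scipy.spatial.transform import Rotation as Ro
def wray(s,c,u,v):
    K=c["mtx"];a=np.array([u-K[0,2],v-K[1,2]]);rr=np.hypot(*a);th=rr/K[0,0]
    d=np.r_[a/max(rr,1e-9)*np.sin(th),np.cos(th)];H=c["hand_eye"];R=Ro.from_quat(s["eef_rot"]).as_matrix()
    return s["ee_pos"]+R@H[:3,3],R@H[:3,:3]@d
def wplane(s,c,u,v,z):
    C,d=wray(s,c,u,v);return C+d*(z-C[2])/d[2]
E
python3 - <<'E'
import pickle
from h import *
s,w=pickle.load(open("c1.pkl","rb"));_,ims=pickle.load(open("c0.pkl","rb"));T,S=ims["top"],ims["scene"]
R=Ro.from_quat(s["eef_rot"]).as_matrix();print(R[:,:2].round(3))
hsv=cv2.cvtColor(w["color"],cv2.COLOR_RGB2HSV)
m=(hsv[...,2]>225).astype(np.uint8)[160:270,260:380];cs,_=cv2.findContours(m,0,1);k=max(cs,key=cv2.contourArea);bx=cv2.boundingRect(k);print("disc box",bx[0]+260,bx[1]+160,bx[2:])
m2=((hsv[...,2]<225)&(hsv[...,2]>120)).astype(np.uint8)[215:265,295:345]
cs,_=cv2.findContours(m2,0,1);k=max(cs,key=cv2.contourArea);(cx,cy),rad=cv2.minEnclosingCircle(k);print("cap",cx+295,cy+215,rad,cv2.boundingRect(k))
for u,v,z in((320,243,.117),(319.5,212,.003)):
    P=wplane(s,w,u,v,z);print(P.round(4),"tool delta mm",(R.T@(P-s["ee_pos"])*1000).round(1))
print("flask tops",tri(T,(611,206),S,(24,345)),tri(T,(611,206),S,(54,428)),tri(T,(593,114),S,(54,428)))
print("wrist adapters R", wplane(s,w,476,87,.045),wplane(s,w,597,26,.045))
E
```

```text
[[-0.906  0.423]
 [ 0.423  0.906]
 [ 0.002 -0.003]]
disc box 279 173 (81, 77)
cap 319.5 245.19387817382812 30.885698318481445 (0, 0, 50, 50)
[ 0.5615 -0.2988  0.117 ] tool delta mm [ -1.3   2.5 115.2]
[ 0.5604 -0.2978  0.003 ] tool delta mm [-1.000e-01  3.300e+00  2.292e+02]
flask tops (array([ 0.58183079, -0.4600276 ,  0.14234716]), np.float64(0.008272234823209984)) (array([ 0.61718958, -0.48636657,  0.05037702]), np.float64(0.07494141076679565)) (array([ 0.74402384, -0.44607693,  0.14370115]), np.float64(0.005988773446371005))
wrist adapters R [ 0.50325039 -0.10691249  0.045     ] [0.482422   0.08401954 0.045     ]
```

```bash
python3 -m crank '[{"claw":-1,"dx":-0.04,"dy":0.1,"dz":1,"ax":0,"ay":0,"az":0},{"claw":-1,"dx":0,"dy":0,"dz":1,"ax":0,"ay":0,"az":0},{"claw":-1,"dx":0,"dy":0,"dz":1,"ax":0,"ay":0,"az":0},{"claw":-1,"dx":0,"dy":0,"dz":1,"ax":0,"ay":0,"az":0},{"claw":-1,"dx":0,"dy":0,"dz":0.8,"ax":0,"ay":0,"az":0},{"claw":-1,"dx":0,"dy":0,"dz":0.34,"ax":0,"ay":0,"az":0},{"claw":-1,"dx":0,"dy":0,"dz":0,"ax":0,"ay":0,"az":0},{"claw":-1,"dx":0,"dy":0,"dz":0,"ax":0,"ay":0,"az":0}]' 40
python3 -m crank '[{"claw":1,"dx":0,"dy":0,"dz":0,"ax":0,"ay":0,"az":0},{"claw":1,"dx":0,"dy":0,"dz":0,"ax":0,"ay":0,"az":0},{"claw":1,"dx":0,"dy":0,"dz":0,"ax":0,"ay":0,"az":0},{"claw":1,"dx":0,"dy":0,"dz":0,"ax":0,"ay":0,"az":0},{"claw":1,"dx":0,"dy":0,"dz":0,"ax":0,"ay":0,"az":0},{"claw":1,"dx":0,"dy":0,"dz":0,"ax":0,"ay":0,"az":0},{"claw":1,"dx":0,"dy":0,"dz":0,"ax":0,"ay":0,"az":0},{"claw":1,"dx":0,"dy":0,"dz":0,"ax":0,"ay":0,"az":0}]'
```

```text
time: 2.92
ee_pos: [0.5634, -0.2944, 0.0804]
eef_rot: [0.214, 0.977, 0.0, 0.0]
ft_force: [0.3, -0.4, 0.8]
width: 0.0869
grip_force: 0.0
time: 3.58
ee_pos: [0.5628, -0.2953, 0.0793]
eef_rot: [0.215, 0.977, 0.0, -0.0]
ft_force: [0.7, 0.3, -0.4]
width: 0.0416
grip_force: 0.0
```

```bash
python3 -m crank '[{"claw":1,"dx":0,"dy":-0.12,"dz":0.04,"ax":0,"ay":0,"az":0},{"claw":1,"dx":0,"dy":0,"dz":0,"ax":0,"ay":0,"az":0},{"claw":1,"dx":0,"dy":0,"dz":0,"ax":0,"ay":0,"az":0},{"claw":1,"dx":0,"dy":0,"dz":0,"ax":0,"ay":0,"az":0},{"claw":1,"dx":0,"dy":0,"dz":0,"ax":0,"ay":0,"az":0},{"claw":1,"dx":0,"dy":0,"dz":0,"ax":0,"ay":0,"az":0}]'
```

```text
time: 4.08
ee_pos: [0.5612, -0.2985, 0.078]
eef_rot: [0.215, 0.977, 0.0, -0.0]
ft_force: [0.4, 0.3, -1.9]
width: 0.0231
grip_force: 40.0
```

```bash
python3 -m crank '[{"claw":1,"dx":0,"dy":0,"dz":-0.3,"ax":0,"ay":0,"az":0},{"claw":1,"dx":0,"dy":0,"dz":-0.6,"ax":0,"ay":0,"az":0},{"claw":1,"dx":0,"dy":0,"dz":-0.8,"ax":0,"ay":0,"az":0},{"claw":1,"dx":0,"dy":0,"dz":-0.6,"ax":0,"ay":0,"az":0},{"claw":1,"dx":0,"dy":0,"dz":-0.3,"ax":0,"ay":0,"az":0},{"claw":1,"dx":0,"dy":0,"dz":0,"ax":0,"ay":0,"az":0}]'
python3 -m crank '[{"claw":1,"dx":0.3,"dy":0.58,"dz":0,"ax":0,"ay":0,"az":0},{"claw":1,"dx":0.5,"dy":0.96,"dz":0,"ax":0,"ay":0,"az":0},{"claw":1,"dx":0.5,"dy":0.96,"dz":0,"ax":0,"ay":0,"az":0},{"claw":1,"dx":0.5,"dy":0.96,"dz":0,"ax":0,"ay":0,"az":0},{"claw":1,"dx":0.5,"dy":0.96,"dz":0,"ax":0,"ay":0,"az":0},{"claw":1,"dx":0.5,"dy":0.96,"dz":0,"ax":0,"ay":0,"az":0},{"claw":1,"dx":0.5,"dy":0.96,"dz":0,"ax":0,"ay":0,"az":0},{"claw":1,"dx":0.5,"dy":0.96,"dz":0,"ax":0,"ay":0,"az":0}]'
```

```text
time: 4.58
ee_pos: [0.5623, -0.2991, 0.1586]
eef_rot: [0.215, 0.977, -0.0, 0.002]
ft_force: [1.2, 0.0, -1.0]
width: 0.0233
grip_force: 40.0
time: 5.25
ee_pos: [0.5488, -0.0502, 0.1551]
eef_rot: [0.215, 0.977, -0.0, -0.001]
ft_force: [0.8, 0.5, -0.4]
width: 0.0232
grip_force: 40.0
```

```bash
python3 -m crank '[{"claw":1,"dx":0.5,"dy":0.96,"dz":0,"ax":0,"ay":0,"az":0},{"claw":1,"dx":0.5,"dy":0.96,"dz":0,"ax":0,"ay":0,"az":0},{"claw":1,"dx":0.5,"dy":0.96,"dz":0,"ax":0,"ay":0,"az":0},{"claw":1,"dx":0.5,"dy":0.96,"dz":0,"ax":0,"ay":0,"az":0},{"claw":1,"dx":0.5,"dy":0.96,"dz":0,"ax":0,"ay":0,"az":0},{"claw":1,"dx":0.5,"dy":0.96,"dz":0,"ax":0,"ay":0,"az":0},{"claw":1,"dx":0.5,"dy":0.96,"dz":0,"ax":0,"ay":0,"az":0},{"claw":1,"dx":0.5,"dy":0.96,"dz":0,"ax":0,"ay":0,"az":0}]' | head -2
python3 -m crank '[{"claw":1,"dx":0,"dy":0,"dz":0,"ax":0,"ay":0,"az":0},{"claw":1,"dx":0,"dy":0,"dz":0,"ax":0,"ay":0,"az":0},{"claw":1,"dx":0,"dy":0,"dz":0,"ax":0,"ay":0,"az":0},{"claw":1,"dx":0,"dy":0,"dz":0,"ax":0,"ay":0,"az":0}]'
python3 - <<'E'
from bench import r
import cv2,pickle,numpy as np
s=r.read_state();c=r.camera("wrist");pickle.dump((s,c),open("c2.pkl","wb"))
print(s["joint_positions"].round(2),s["ee_pos"],s["eef_rot"])
cv2.imwrite("pics/w3.png",c["color"][...,::-1])
E
```

```text
time: 5.92
ee_pos: [0.5364, 0.2091, 0.155]
time: 6.25
ee_pos: [0.5374, 0.206, 0.1556]
eef_rot: [0.216, 0.976, -0.0, -0.0]
ft_force: [0.5, -0.6, -1.7]
width: 0.0232
grip_force: 40.0
[-0.87  0.3   0.51  1.72 -0.16  1.17  0.82] [0.53741436 0.20596332 0.15564739] [ 2.15642277e-01  9.76472306e-01 -4.48163834e-04 -2.09237686e-04]
```

View pics/w3.png

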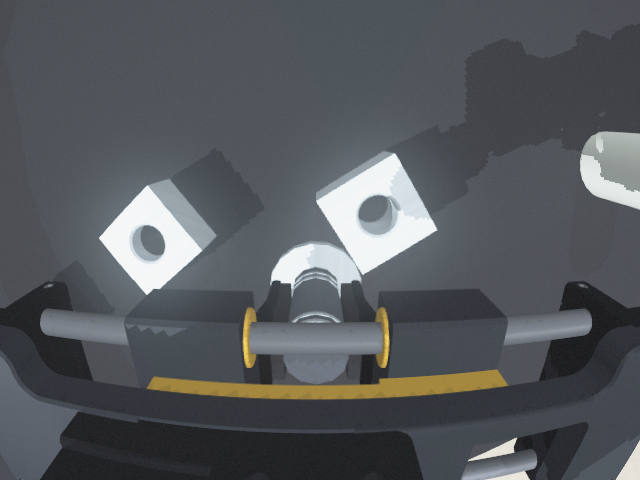

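The gauge hangs straight in the pads. The left adapter's bore is at about (379,215) and the middle one's at (149,242). Next I'll measure how far it is to the left bore.

Run:
```python
import pickle
from h import *
s,w=pickle.load(open("c2.pkl","rb"));R=Ro.from_quat(s["eef_rot"]).as_matrix()
g=cv2.cvtColor(w["color"],cv2.COLOR_RGB2GRAY)
for (x,y) in((379,215),(149,242)):
    sub=cv2.resize(g[y-35:y+35,x-35:x+35],None,fx=4,fy=4,interpolation=cv2.INTER_CUBIC)
    for th in(.75,.85,.9):
        m=(sub<th*np.percentile(sub,80)).astype(np.uint8);m=m*1
        n,lab,st,ce=cv2.connectedComponentsWithStats(m);l=[i for i in range(1,n) if st[i,4]>3000 and abs(ce[i]-140).max()<25]
        for i in l:
            k=cv2.findContours((lab==i).astype(np.uint8),0,1)[0][0];e=cv2.fitEllipse(cv2.convexHull(k));q=(np.array(e[0])+.5)/4-.5+[x-35,y-35]
            P=wplane(s,w,*q,.045);print(th,q.round(1),np.array(e[1]).round(0)/4,P.round(4),"tool mm",(R.T@(P-s["ee_pos"])*1000).round(1))
# dark floor centroid in L bore
x,y=379,215;sub=g[y-22:y+22,x-22:x+22];print(sub[::4,::4])
```

```text
0.75 [378.6 213.7] [39.   42.75] [0.5363 0.2559 0.045 ] tool mm [ 22.   45.  110.6]
0.85 [378.5 213.6] [39.75 44.5 ] [0.5362 0.2559 0.045 ] tool mm [ 22.1  44.9 110.6]
0.9 [385.3 209.2] [42.25 66.  ] [0.5352 0.2618 0.045 ] tool mm [ 25.5  49.8 110.6]
0.75 [148.3 242.6] [31.25 37.  ] [0.4813 0.0858 0.045 ] tool mm [   0.3 -132.5  110.8]
0.85 [148.1 242.7] [32.5 38. ] [0.4813 0.0856 0.045 ] tool mm [   0.2 -132.7  110.8]
0.9 [147.2 243.1] [35.   38.75] [0.4812 0.0847 0.045 ] tool mm [-1.000e-01 -1.336e+02  1.108e+02]
[[245 246 245 245 240 234 237 241 245 224 224]
 [246 245 236 155 109 108 108 115 172 214 223]
 [245 234 109 112 111 109 110 110 147 157 216]
 [245 129 111 112 112 109 109 110 142 187 176]
 [224 110 111 113 112 112 110 109 143 197 161]
 [213 112 112 112 111 112 112 142 146 192 210]
 [217 113 112 110 114 112 134 152 151 188 215]
 [223 166 127 119 129 155 160 156 156 188 237]
 [242 182 167 167 169 168 164 159 157 186 240]
 [244 218 170 167 166 165 163 161 173 239 244]
 [244 245 226 206 172 168 169 212 236 244 245]]
```

```bash
python3 -m crank '[{"claw":1,"dx":0.3,"dy":0.62,"dz":0,"ax":0,"ay":0,"az":0},{"claw":1,"dx":0.3,"dy":0.62,"dz":0,"ax":0,"ay":0,"az":0},{"claw":1,"dx":0.1,"dy":0.23,"dz":0,"ax":0,"ay":0,"az":0},{"claw":1,"dx":0,"dy":0,"dz":0,"ax":0,"ay":0,"az":0},{"claw":1,"dx":0,"dy":0,"dz":0,"ax":0,"ay":0,"az":0},{"claw":1,"dx":0,"dy":0,"dz":0,"ax":0,"ay":0,"az":0}]'
```

```text
time: 6.8
ee_pos: [0.5372, 0.2545, 0.1562]
eef_rot: [0.216, 0.976, -0.0, 0.0]
ft_force: [0.3, -0.5, -0.1]
width: 0.0232
grip_force: 40.0
```

```bash
python3 -m crank '[{"claw":1,"dx":0,"dy":0,"dz":0.4,"ax":0,"ay":0,"az":0},{"claw":1,"dx":0,"dy":0,"dz":0.4,"ax":0,"ay":0,"az":0},{"claw":1,"dx":0,"dy":0,"dz":0.4,"ax":0,"ay":0,"az":0},{"claw":1,"dx":0,"dy":0,"dz":0.3,"ax":0,"ay":0,"az":0},{"claw":1,"dx":0,"dy":0,"dz":0.1,"ax":0,"ay":0,"az":0},{"claw":1,"dx":0,"dy":0,"dz":0,"ax":0,"ay":0,"az":0}]'
python3 -m crank '[{"claw":1,"dx":0,"dy":0,"dz":0.1,"ax":0,"ay":0,"az":0},{"claw":1,"dx":0,"dy":0,"dz":0.1,"ax":0,"ay":0,"az":0},{"claw":1,"dx":0,"dy":0,"dz":0.1,"ax":0,"ay":0,"az":0},{"claw":1,"dx":0,"dy":0,"dz":0.07,"ax":0,"ay":0,"az":0},{"claw":1,"dx":0,"dy":0,"dz":0,"ax":0,"ay":0,"az":0}]'
```

```text
time: 7.3
ee_pos: [0.5361, 0.256, 0.1067]
eef_rot: [0.215, 0.977, -0.001, -0.001]
ft_force: [-0.4, 0.6, -1.6]
width: 0.0231
grip_force: 40.0
time: 7.72
ee_pos: [0.5366, 0.2564, 0.0967]
eef_rot: [0.215, 0.977, -0.0, -0.0]
ft_force: [0.0, 0.1, -1.1]
width: 0.0235
grip_force: 40.0
```

```bash
python3 -m crank '[{"claw":1,"dx":0,"dy":0,"dz":0.1,"ax":0,"ay":0,"az":0},{"claw":1,"dx":0,"dy":0,"dz":0.1,"ax":0,"ay":0,"az":0},{"claw":1,"dx":0,"dy":0,"dz":0,"ax":0,"ay":0,"az":0}]'
```

```text
time: 7.97
ee_pos: [0.5365, 0.2563, 0.0904]
eef_rot: [0.215, 0.977, -0.0, -0.0]
ft_force: [0.3, -0.4, -1.6]
width: 0.0233
grip_force: 40.0
```

```bash
python3 -m crank '[{"claw":1,"dx":0,"dy":0,"dz":0.1,"ax":0,"ay":0,"az":0},{"claw":1,"dx":0,"dy":0,"dz":0.1,"ax":0,"ay":0,"az":0},{"claw":1,"dx":0,"dy":0,"dz":0.1,"ax":0,"ay":0,"az":0},{"claw":1,"dx":0,"dy":0,"dz":0.04,"ax":0,"ay":0,"az":0},{"claw":1,"dx":0,"dy":0,"dz":0,"ax":0,"ay":0,"az":0},{"claw":1,"dx":0,"dy":0,"dz":0,"ax":0,"ay":0,"az":0}]'
```

```text
time: 8.47
ee_pos: [0.5368, 0.2564, 0.0808]
eef_rot: [0.215, 0.977, -0.0, -0.0]
ft_force: [-0.4, 0.0, -2.3]
width: 0.0233
grip_force: 40.0
```

```bash
python3 -m crank '[{"claw":1,"dx":0,"dy":0,"dz":0.05,"ax":0,"ay":0,"az":0},{"claw":1,"dx":0,"dy":0,"dz":0.04,"ax":0,"ay":0,"az":0},{"claw":1,"dx":0,"dy":0,"dz":0,"ax":0,"ay":0,"az":0},{"claw":1,"dx":0,"dy":0,"dz":0,"ax":0,"ay":0,"az":0}]'
```

```text
time: 8.8
ee_pos: [0.5368, 0.2564, 0.0781]
eef_rot: [0.215, 0.977, 0.0, -0.0]
ft_force: [-0.6, -0.0, -2.4]
width: 0.023
grip_force: 40.0
```

```bash
python3 -m crank '[{"claw":1,"dx":0,"dy":0,"dz":0.04,"ax":0,"ay":0,"az":0},{"claw":1,"dx":0,"dy":0,"dz":0,"ax":0,"ay":0,"az":0},{"claw":1,"dx":0,"dy":0,"dz":0,"ax":0,"ay":0,"az":0}]'
```

```text
time: 9.05
ee_pos: [0.537, 0.2565, 0.0779]
eef_rot: [0.215, 0.977, 0.0, 0.0]
ft_force: [-3.1, -1.6, 6.2]
width: 0.0234
grip_force: 40.0
```

The gauge is home with about 6 N of contact, at the expected height. I'm letting go and backing straight up.

```bash
python3 -m crank '[{"claw":-1,"dx":0,"dy":0,"dz":0,"ax":0,"ay":0,"az":0},{"claw":-1,"dx":0,"dy":0,"dz":0,"ax":0,"ay":0,"az":0},{"claw":-1,"dx":0,"dy":0,"dz":0,"ax":0,"ay":0,"az":0},{"claw":-1,"dx":0,"dy":0,"dz":0,"ax":0,"ay":0,"az":0},{"claw":-1,"dx":0,"dy":0,"dz":0,"ax":0,"ay":0,"az":0},{"claw":-1,"dx":0,"dy":0,"dz":0,"ax":0,"ay":0,"az":0},{"claw":-1,"dx":0,"dy":0,"dz":0,"ax":0,"ay":0,"az":0},{"claw":-1,"dx":0,"dy":0,"dz":0,"ax":0,"ay":0,"az":0}]'
python3 -m crank '[{"claw":-1,"dx":0,"dy":0,"dz":-0.2,"ax":0,"ay":0,"az":0},{"claw":-1,"dx":0,"dy":0,"dz":-0.5,"ax":0,"ay":0,"az":0},{"claw":-1,"dx":0,"dy":0,"dz":-1,"ax":0,"ay":0,"az":0},{"claw":-1,"dx":0,"dy":0,"dz":-1,"ax":0,"ay":0,"az":0},{"claw":-1,"dx":0,"dy":0,"dz":-1,"ax":0,"ay":0,"az":0},{"claw":-1,"dx":0,"dy":0,"dz":-1,"ax":0,"ay":0,"az":0},{"claw":-1,"dx":0,"dy":0,"dz":0,"ax":0,"ay":0,"az":0},{"claw":-1,"dx":0,"dy":0,"dz":0,"ax":0,"ay":0,"az":0}]'
python3 - <<'E'
from bench import r
import cv2,pickle,numpy as np
s=r.read_state();W=r.camera("wrist")["color"];S=r.camera("scene")["color"]
a=W[100:340,160:480];b=cv2.resize(S[190:330,340:500],None,fx=2.5,fy=2.5)
h=max(a.shape[0],b.shape[0]);a=cv2.resize(a,None,fx=h/a.shape[0],fy=h/a.shape[0])
o=np.hstack([a,b]);o=cv2.resize(o,(790,int(o.shape[0]*790/o.shape[1])))
cv2.imwrite("pics/end.png",o[...,::-1])
E
```

```text
time: 9.72
ee_pos: [0.5368, 0.2564, 0.0769]
eef_rot: [0.215, 0.977, 0.0, -0.0]
ft_force: [0.3, 0.2, -0.1]
width: 0.0687
grip_force: 0.0
time: 10.38
ee_pos: [0.5377, 0.2568, 0.2201]
eef_rot: [0.215, 0.977, 0.001, 0.001]
ft_force: [-0.6, -0.7, -0.6]
width: 0.0865
grip_force: 0.0
```

View pics/end.png

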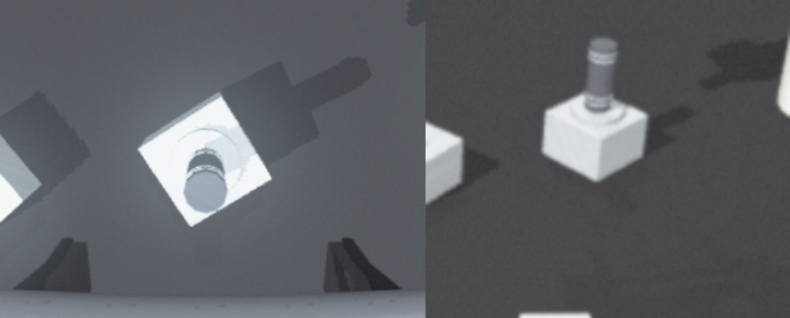

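The gauge stands upright in the left adapter: its collar lies flat on top (around (205,165) in the wrist half, (603,115) in the scene half). The adapter hasn't moved and the gripper is clear.

```bash
python3 -c "
from bench import r
print(r.close_job())"
```

```text
the job is handed in; nothing more can be done
None
```

The plug gauge stands fully home in the through-bored adapter (far left in the top view), collar flat and let go; it was the first bore tried, picked from the images, so the other two were never tried, and the job was handed in at about 10.5 s.

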